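# Open the coolant valve and spot-check the cold plate with a contact thermometer

## Robot

A 7-joint arm with a two-finger parallel gripper is mounted at the origin on a cart in front of the work surface, level with it; the furniture and walls round the work are solid. World frame = base frame: x ahead of the robot, y to its left, z up, the work surface at z = 0. Lengths are in m, angles in rad, forces in N, time in s.
With the tool pointing down it reaches from about 0.425 to 0.825 m from the base axis. Payload 3.6 kg.
Tool frame: the origin (TCP) lies at the very end of the fingers, on their centre line; the grasp point (between the pads) lies arm.grasp_offset behind it (arm.grasp_offset is the distance from the TCP to the grasp point, in m); z points along the fingers, y is the line along which they close (so a half turn about z gives the same grasp; the last joint's range is limited). The gripper opens to 85 mm and grips with 20 to 120 N. Pads are 22 mm wide; open, the fingers measure 114 mm over their backs; the gripper's body (76 mm by 85 mm) begins 54 mm behind the grasp point. The pads swing forward as they close: fully open they stand 13 mm farther back than shut.
Start: joints at [-1.25, 0.615, -0.013, 1.423, 0.008, 1.103, -0.04], TCP at [0.221, 0.611, 0.231] pointing down, gripper open.
Joint ranges: [-3.12, 3.12], [-0.3, 2.06], [-1.34, 1.32], [0.26, 2.42], [-1.36, 4.5], [0.01, 1.98], [-2.84, 2.84]. Speed limits (rad/s): [2.79, 2.79, 3.14, 3.14, 3.14, 3.14, 3.14].

## Interface

Orientations are given as a rotation vector (axis times angle).
In Python, from workcell import arm gives the robot as it stands. The module is installed in compiled form; this text tells all that it offers.
- The arm moves only by the tool step_arm, never from a script. Its argument "moves" is a list of rows, each a list of 3 entries, a list of its own where there are three numbers: the turn, a rotation vector about the tool's x, y, z in degrees, then the shift along the tool's x, y, z in m, then the opening, from -1 (shut) to 1 (fully open), so that 0 is half open. A call has 1 to 5 rows; each row is the pose to reach, as a shift and turn from the pose commanded when the call began, along the tool's axes at that moment; what a row does not reach only later rows make up. A row lasts 1/12 s, in which the tool goes at most 41.7 mm and 7.16 degrees, less where a joint would pass 70% of its speed; a pose out of reach is approached as far as the arm can. A call with a gripper value outside its range is refused whole. The fingers move at their own pace and stop on an object; "squeeze" is the grip in N (left out, the last holds). Time passes only in rows, so rows that repeat a pose let the fingers close. It gives the time, the measured TCP pose, the force, the opening and the grip force at its end, in the units of the state.
- arm.observe(): the state, without advancing time (a new reading comes with each control period).
- arm.get_image(name): name is "scene" or "top" or "wrist"; returns a dict with "frame" (384x512x3 uint8, blue, green, red), "intrinsics" (3x3 intrinsics, pixels), "distortion" ([k1, k2, p1, p2, k3] as OpenCV has them; the pictures are not rectified), "world_to_cam" (4x4, takes a point from world to camera coordinates); the wrist camera has in their place "tool_from_camera" (4x4, takes a point from camera to tool coordinates, whose origin is the TCP and whose axes are the flange's). Camera axes: x right, y down, z forward; pixel columns grow to the right and rows downward; lengths in m; the calibration is good to about 2 mm. A picture is of the moment at which its call begins: read the wrist's pose just before it. There is no depth.
- arm.sign_off(): hands the job in; it is judged then, once.
The state is a dict: "clock": time; "qpos": joint angles; "joint_velocities": joint speeds; "joint_torque": joint torques, N m; "ee_pos": TCP position; "ee_rot": TCP orientation; "wrist_force": force on the tool from outside, world axes, zero at the start; "wrist_torque": the same for the moment, N m; "gripper_width": finger opening in m; "finger_force": force on a finger pad.
Only numpy, scipy, OpenCV 4.12 (cv2) and the standard library are available. Lean on these libraries where they do the work, as an engineer would, in place of code of your own. Each camera call takes 0.05 s, during which the arm holds its last target. There are 200 camera calls.

## Task

First turn the lever of the cold-plate station's ball valve fully open, so that it lies in line with the pipe. Then lift the contact thermometer out of its holder and hold its sprung tip on the centre of the round measuring boss, with the thermometer square to the tilted plate, pressing lightly so that the tip is pushed part of the way in and not onto its stop. Finish while holding it there, and leave the bottle, the dish and the timer where they are.

Things in the scene. Friction and masses are not known exactly. Their poses are not given: they have to be found in the camera images.
- station: Cold-plate station, fixed to the worktop: grey base plate 150 (x) x 270 (y) x 12 mm, origin at the centre of its underside, z up. A steel pipe runs along its y axis at x = 0, height 62 mm, from an elbow at y = -105 mm through a brass ball valve at y = -65 mm to the pivot of the tilting aluminium plate, which is centred at y = +60 mm. The station is turned by up to 0.35 rad either way on the worktop.
- valve (a joint): Angle of the valve lever about a vertical axis at station x = 0, y = -65 mm, in rad. 0 = closed: the lever points along the station's -x, across the pipe (towards the robot). It grows counter-clockwise as seen from above to 1.571 = fully open on its stop: the lever points along the station's -y, in line with the pipe, away from the plate. Starts at 0 to 0.25. Turns with light friction (about 2 N at the grip) and stays where left.
- valve_grip (a point): Middle of the valve lever's grey grip sleeve, 62 mm from the lever's axis, at height 98 mm; moves with the lever. The sleeve spans 30 to 86 mm from the axis, is 16 mm wide and 14 mm thick (height 91 to 105 mm), with free space below it down to the pipe (top at 70 mm). x of this frame points from the grip to the lever's axis, z up.
- cold_plate (a joint): Tilt of the aluminium plate (120 x 114 x 12 mm) about its pivot, which lies under its middle at height 62 mm along the station's y axis, in rad; larger = its face leans more to the station's -x (to the robot). Clamped stiff, set anywhere from 0.25 to 0.55.
- boss (a point): Centre of the top face of the measuring boss: a steel disc 24 mm across that stands 4 mm above the plate, with an engraved ring 17 mm across and a centre dot, the only one on the plate. z of this frame is the outward normal of the plate and boss. Lies 67 to 74 mm above the worktop, depending on the tilt; in plate axes 15 mm to the lower side and 12 mm to the left (+y) of the plate's middle.
- holder: White holder block fixed to the worktop, 64 x 64 x 75 mm high on an 84 mm square foot, with one hole 17 mm wide and 70 mm deep in the middle of its top; origin at the centre of its underside. It stands left or right of the station.
- probe: Contact thermometer, loose, 90 to 160 g, standing upright in the holder, its handle's lower end resting on the holder's top. Grey handle 24 x 24 x 100 mm with flat sides square to its x and y axes. Origin at the centre of the handle's lower end; z runs up along the handle. Below the origin a steel neck 12 mm thick reaches to z = -40 mm and the sprung tip to z = -60 mm, so it must be lifted over 60 mm to come clear.
- probe_tip (a joint): How far the sprung tip is pushed into the neck, in m: 0 = free, 0.012 = on its stop. Spring 400 N/m (4 mm takes 1.6 N, 12 mm takes 4.8 N).
- probe_point (a point): The rounded end of the sprung tip (8 mm thick), 60 mm below the probe's origin when free; moves with the tip. Axes as the probe's.
- bottle: Bystander: small clear glass sample bottle, 58 mm across, 103 mm high, origin at its underside; on the other side of the station from the holder.
- dish: Bystander: petri dish, 94 mm across, 18 mm high, origin at its underside; in front of the station to the left.
- bench_timer: Bystander: white bench timer lying flat, 66 x 60 x 18 mm, origin at its underside; in front of the station to the right.
Not all that is in view belongs to the job. What is shaped like the probe but orange is not meant. What is shaped like the holder but green is not meant.

How it is judged:
By the outcome, as a careful person would: the job done as asked, in the order asked, and still so for the second after the job is handed in, while the arm keeps its last pose, push and grip.
It also fails if it takes over 56 s, if anything falls off the work surface, if the arm or the gripper's body presses on something with over 40 N, if the wrist force passes 120 N, or if a joint passes its speed limit or range.

## Working session

There is one attempt and no reset: what is moved stays moved. The work goes in short steps, Python scripts to look and compute and a tool call to move; the robot and the scene stay as the last step left them, time stands still between calls to the robot, and variables do not carry over. Pictures are saved under pics/ and viewed, at most 10 in all, crops included, and the job is handed in when it is done.

Besides the shell and the picture viewer there is one more tool, called after "Request:" by a JSON object that holds its "op" and its "data", one argument or row to a line. step_arm: Moves the arm, as the interface text tells. Its arguments: {"type":"object","properties":{"moves":{"type":"array","items":{"type":"array"}},"squeeze":{"type":"number"}},"required":["moves"]}

```bash
mkdir -p pics
cat > h.py <<'E'
import numpy as np, cv2
from scipy.spatial.transform import Rotation as R
from workcell import arm
def cam(n):
    s=arm.observe(); d=arm.get_image(n)
    if n=="wrist":
        T=np.eye(4);T[:3,:3]=R.from_rotvec(s["ee_rot"]).as_matrix();T[:3,3]=s["ee_pos"]
        d["c2w"]=T@np.array(d["tool_from_camera"])
    else: d["c2w"]=np.linalg.inv(d["world_to_cam"])
    d["K"]=np.array(d["intrinsics"],float);d["D"]=np.array(d["distortion"],float)
    return d
def ray(d,px):
    u=cv2.undistortPoints(np.array(px,float).reshape(-1,1,2),d["K"],d["D"]).reshape(-1,2)
    v=np.c_[u,np.ones(len(u))]@d["c2w"][:3,:3].T
    return d["c2w"][:3,3],v
def onz(d,px,z):
    o,v=ray(d,px); return o+v*((z-o[2])/v[:,2])[:,None]
def proj(d,P):
    T=np.linalg.inv(d["c2w"]);r,_=cv2.Rodrigues(T[:3,:3])
    return cv2.projectPoints(np.array(P,float).reshape(-1,1,3),r,T[:3,3],d["K"],d["D"])[0].reshape(-1,2)
def tri(dl,pl):
    A=np.zeros((3,3));b=np.zeros(3)
    for d,p in zip(dl,pl):
        o,v=ray(d,[p]);v=v[0]/np.linalg.norm(v[0]);M=np.eye(3)-np.outer(v,v);A+=M;b+=M@o
    return np.linalg.solve(A,b)
def delta(pos,Rt,s=None):
    "turn (deg rotvec) and shift in tool axes from measured pose"
    s=s or arm.observe();R0=R.from_rotvec(s["ee_rot"])
    return (R0.inv()*Rt).as_rotvec(degrees=True).round(2),R0.inv().apply(np.array(pos)-s["ee_pos"]).round(4)
E
python3 - <<'E'
from h import *
print(arm.grasp_offset,arm.observe())
for n in("scene","top"):
    d=cam(n);print(n,d["c2w"].round(3).tolist());cv2.imwrite(f"pics/{n}0.png",cv2.resize(d["frame"],(800,600)))
E
```

```text
0.0187 {'clock': 0.0, 'qpos': array([-1.25047984,  0.61591962, -0.01259842,  1.42493978,  0.00810616,
        1.10339185, -0.04043008]), 'joint_velocities': array([-0.00102438,  0.00023985,  0.00024437,  0.00146098,  0.00035432,
        0.00208521, -0.00037891]), 'joint_torque': array([ 7.23851895e-05, -4.69209087e+01,  2.59128660e-01, -1.71032202e+01,
        9.88741085e-03,  9.67900094e-03, -1.02041537e-05]), 'ee_pos': array([0.22067574, 0.61056325, 0.23012439]), 'ee_rot': array([-0.54194462, -3.09409028,  0.00404892]), 'wrist_force': array([0.43850068, 0.04694969, 0.5575036 ]), 'wrist_torque': array([ 0.00583938,  0.04048941, -0.01047831]), 'finger_force': 0.0, 'gripper_width': 0.08584566942391075}
scene [[0.466, -0.628, 0.623, -0.31], [-0.885, -0.327, 0.333, -0.49], [-0.006, -0.706, -0.708, 0.981], [0.0, 0.0, 0.0, 1.0]]
top [[0.029, -0.991, 0.132, 0.32], [-1.0, -0.028, 0.007, -0.058], [-0.004, -0.133, -0.991, 1.343], [0.0, 0.0, 0.0, 1.0]]
```

View pics/scene0.png

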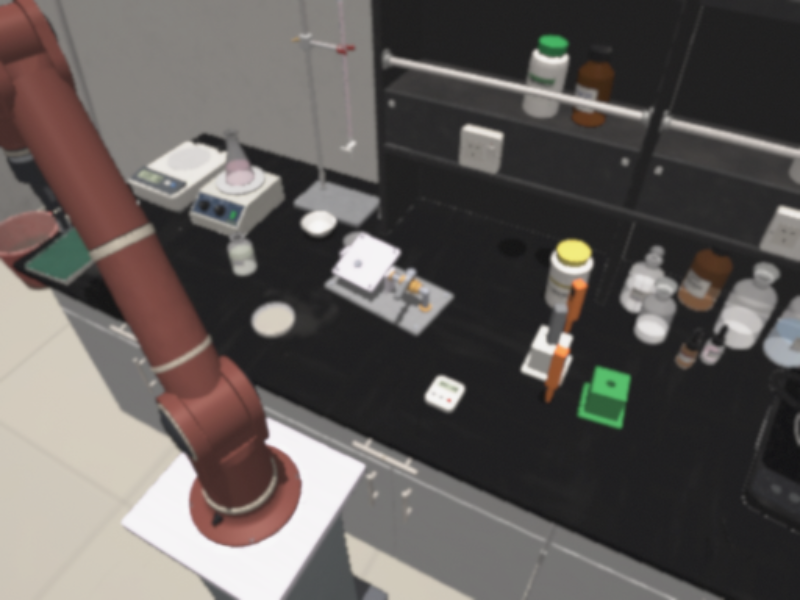

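View pics/top0.png

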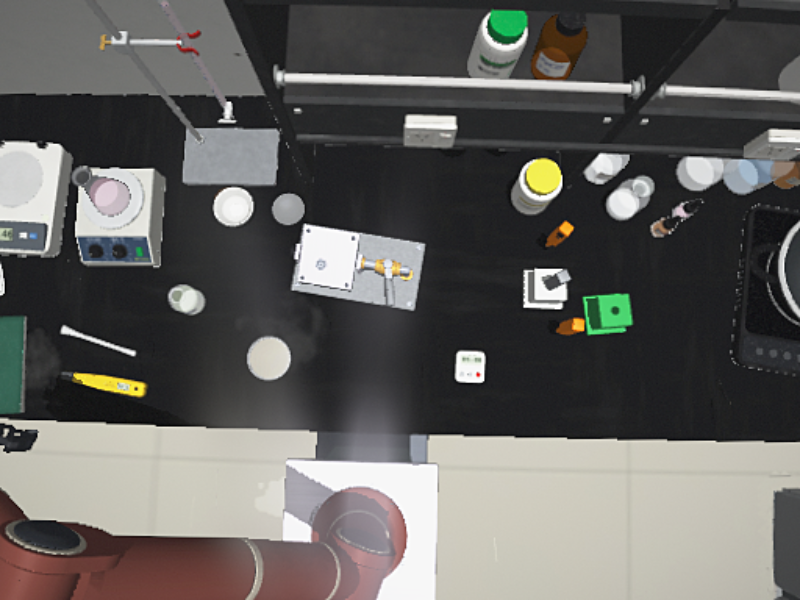

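The pictures (800x600 views) show:
- **Station:** top view at about (360,267), with its lever at about (388,285) pointing towards the robot.
- **Holder:** the white one is at (545,288), with the grey probe's top at (557,280).
- **Could be mistaken for the probe:** orange probes at (560,235) and (571,326).
- **Could be mistaken for the holder:** green block at (608,313).

By the description I choose the grey probe in the white holder. Next I'll take coarse positions from both views.

```bash
cat > m.py <<'E'
from h import *
t=cam("top");s=cam("scene");k=512/800
c=onz(t,np.array([(303,225),(424,243),(414,310),(292,291)])*k,.012);print("corners",c.round(3).tolist(),"ctr",c.mean(0).round(3))
print("sides",[round(np.linalg.norm(c[i]-c[(i+1)%4]),3) for i in range(4)])
v=(c[0]-c[1]+c[3]-c[2]);print("yaw",np.arctan2(-v[0],v[1]))
# white holder top, grey probe end
hsv=cv2.cvtColor(t["frame"],cv2.COLOR_BGR2HSV)
print("lever end",onz(t,[(390*k,302*k)],.098).round(3),"axis",onz(t,[(390*k,265*k)],.098).round(3))
print("probe top",tri([t,s],[(557*k,280*k),(561*k,313*k)]).round(3), "holder top", onz(t,[(541*k,285*k)],.075).round(3))
P=c.mean(0)*[1,1,0]
big=cv2.resize(t["frame"][100:230,150:430],None,fx=2.8,fy=2.8,interpolation=cv2.INTER_CUBIC)
a=cv2.resize(t["frame"][130:215,325:415],(396,374),interpolation=cv2.INTER_CUBIC);b=cv2.resize(t["frame"][130:215,185:275],(396,374),interpolation=cv2.INTER_CUBIC)
cv2.imwrite("pics/crop1.png",np.hstack([b,a]))
E
python3 m.py
```

```text
corners [[0.649, 0.144, 0.012], [0.616, -0.12, 0.012], [0.469, -0.102, 0.012], [0.503, 0.161, 0.012]] ctr [0.559 0.021 0.012]
sides [np.float64(0.267), np.float64(0.148), np.float64(0.265), np.float64(0.147)]
yaw -0.1251484139578347
lever end [[ 0.474 -0.051  0.098]] axis [[ 0.549 -0.049  0.098]]
probe top [ 0.521 -0.376  0.162] holder top [[ 0.521 -0.359  0.075]]
```

View pics/crop1.png

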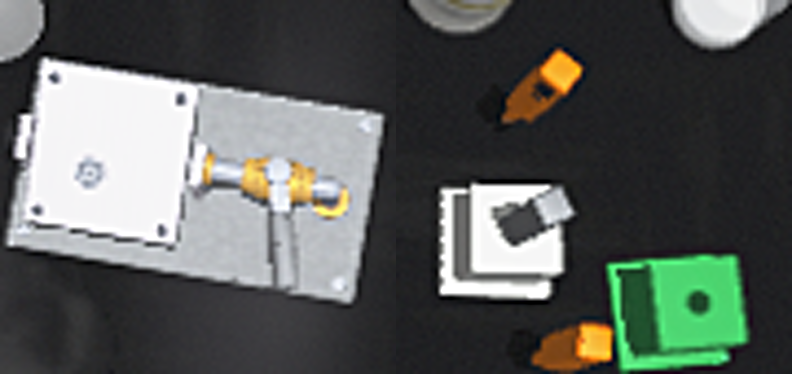

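Sizes agree with those given (0.267 x 0.148 against 0.270 x 0.150). The crop shows the lever from (279,170) to (284,287), the boss at (90,173), and the grey probe at (555,207) in the white holder, flanked by the two orange ones. I'll move above the station for a close look.

Run:
```python
from h import *
s=arm.observe();M=R.from_rotvec(s["ee_rot"]);print(M.as_matrix().round(3))
for psi in(-70,):
    print(delta([.46,.0,.26],R.from_euler('z',psi,degrees=True)*M))
print(arm.get_image("wrist")["tool_from_camera"])
```

```text
[[-0.94   0.34  -0.001]
 [ 0.34   0.94  -0.001]
 [ 0.    -0.002 -1.   ]]
(array([-0.  ,  0.11, 70.  ]), array([-0.4326, -0.4933, -0.0286]))
[[-3.05648303e-04 -9.64650977e-01 -2.63530641e-01  6.71761045e-02]
 [ 9.99999936e-01 -3.44134392e-04  9.98794461e-05 -8.79838066e-04]
 [-1.87038762e-04 -2.63530593e-01  9.64651020e-01 -1.42630356e-01]
 [ 0.00000000e+00  0.00000000e+00  0.00000000e+00  1.00000000e+00]]
```

Request:
{"op": "step_arm", "data": {
  "moves": [
    [[0,0,7],[0,0,0],-1],
    [[0,0,14],[0,0,0],-1],
    [[0,0,21],[0,0,0],-1],
    [[0,0,28],[0,0,0],-1],
    [[0,0,35],[0,0,0],-1]
  ]
}}

```text
clock: 0.67
ee_pos: [0.2208, 0.6112, 0.2311]
ee_rot: [-1.456, -2.784, 0.001]
wrist_force: [-0.2, 0.4, 0.1]
gripper_width: 0.0255
finger_force: 0.0
```

Request:
{"op": "step_arm", "data": {
  "moves": [
    [[0,0,7],[0,0,0],-1],
    [[0,0,14],[0,0,0],-1],
    [[0,0,21],[0,0,0],-1],
    [[0,0,28],[0,0,0],-1],
    [[0,0,35],[0,0,0],-1]
  ]
}}

```text
clock: 1.08
ee_pos: [0.2207, 0.6112, 0.2311]
ee_rot: [-2.225, -2.217, 0.001]
wrist_force: [-0.2, -0.3, -0.0]
gripper_width: -0.0002
finger_force: 0.0
```

Request:
{"op": "step_arm", "data": {
  "moves": [
    [[0,0,0],[-0.035,0.014,-0.003],-1],
    [[0,0,0],[-0.07,0.028,-0.006],-1],
    [[0,0,0],[-0.105,0.042,-0.009],-1],
    [[0,0,0],[-0.14,0.056,-0.012],-1],
    [[0,0,0],[-0.175,0.07,-0.015],-1]
  ]
}}

```text
clock: 1.5
ee_pos: [0.2916, 0.4347, 0.2464]
ee_rot: [2.218, 2.225, -0.0]
wrist_force: [0.6, 0.1, 0.2]
gripper_width: 0.0002
finger_force: 0.0
```

Request:
{"op": "step_arm", "data": {
  "moves": [
    [[0,0,0],[-0.035,0.014,-0.003],-1],
    [[0,0,0],[-0.07,0.028,-0.006],-1],
    [[0,0,0],[-0.105,0.042,-0.009],-1],
    [[0,0,0],[-0.14,0.056,-0.012],-1],
    [[0,0,0],[-0.175,0.07,-0.015],-1]
  ]
}}

```text
clock: 1.92
ee_pos: [0.362, 0.2599, 0.2616]
ee_rot: [-2.218, -2.224, -0.001]
wrist_force: [0.8, 0.6, -0.3]
gripper_width: -0.0002
finger_force: 0.0
```

Request:
{"op": "step_arm", "data": {
  "moves": [
    [[0,0,0],[-0.035,0.014,0],-1],
    [[0,0,0],[-0.07,0.028,0],-1],
    [[0,0,0],[-0.105,0.042,0],-1],
    [[0,0,0],[-0.14,0.056,0],-1],
    [[0,0,0],[-0.175,0.07,0],-1]
  ]
}}

```text
clock: 2.33
ee_pos: [0.4324, 0.0851, 0.2616]
ee_rot: [-2.218, -2.225, -0.001]
wrist_force: [0.7, 1.1, -0.3]
gripper_width: -0.0001
finger_force: 0.0
```

Request:
{"op": "step_arm", "data": {
  "moves": [
    [[0,0,0],[-0.03,0.01,0],-1],
    [[0,0,0],[-0.06,0.02,0],-1],
    [[0,0,0],[-0.085,0.03,0],-1],
    [[0,0,0],[-0.085,0.03,0],-1],
    [[0,0,0],[-0.085,0.03,0],-1]
  ]
}}

```text
clock: 2.75
ee_pos: [0.4625, 0.0002, 0.2614]
ee_rot: [2.223, 2.219, -0.0]
wrist_force: [0.6, 0.7, -1.0]
gripper_width: -0.0003
finger_force: 0.0
```

Run:
```python
from h import *
s=arm.observe();print(s["clock"],s["ee_pos"],R.from_rotvec(s["ee_rot"]).as_matrix().round(3).tolist(),s["wrist_force"],s["gripper_width"],s["qpos"])
d=cam("wrist");cv2.imwrite("pics/w1.png",cv2.resize(d["frame"],(800,600)));np.save("w1.npy",d,allow_pickle=True)
```

```text
2.75 [4.62490500e-01 1.99718291e-04 2.61378775e-01] [[0.002, 1.0, 0.0], [1.0, -0.002, -0.0], [-0.0, 0.0, -1.0]] [ 0.60597065  0.71776756 -0.95297533] -0.00028516711443531465 [-0.42910153  0.31803069  0.50971065  1.9062189  -0.18641531  0.96359317
  0.16432658]
```

View pics/w1.png

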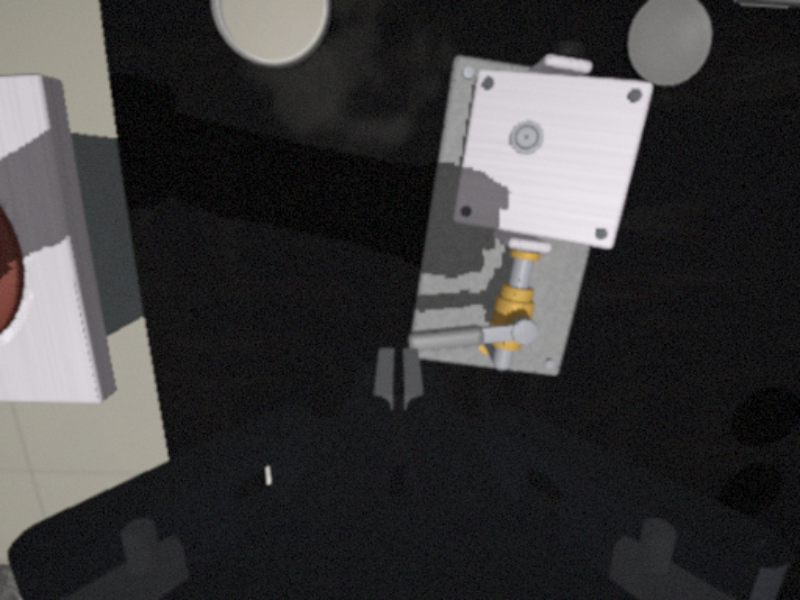

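The wrist view (800x600) shows the lever tip at (412,340), the hub at (523,331), the boss at (526,137), and the plate screws at (487,83), (634,96), (466,211) and (600,233).

Run:
```python
from h import *
d=np.load("w1.npy",allow_pickle=True).item();k=.64;t=cam("top")
print("hub",onz(d,[(523*k,331*k)],.102).round(4),"tip",onz(d,[(412*k,340*k)],.098).round(4))
c=onz(d,np.array([(456,57),(557,374),(413,357)])*k,.012);print(c.round(3).tolist(),((c[0]+c[1])/2).round(4), (c[0]-c[2]).round(3))
print("boss",tri([d,t],[(526*k,137*k),(185+90/4.4,130+173/4.4)]).round(4),onz(d,[(526*k,137*k)],.07).round(4))
W=[(487,83),(634,96),(466,211),(600,233)];T=[(54,77),(180,99),(37,210),(161,230)]
for a,b in zip(W,T):print("screw",tri([d,t],[np.array(a)*k,(185+b[0]/4.4,130+b[1]/4.4)]).round(4))
```

```text
hub [[ 0.5533 -0.0427  0.102 ]] tip [[ 0.472 -0.051  0.098]]
[[0.509, 0.162, 0.012], [0.618, -0.12, 0.012], [0.476, -0.102, 0.012]] [0.5635 0.0209 0.012 ] [0.033 0.263 0.   ]
boss [0.5471 0.0918 0.0962] [[0.5547 0.0948 0.07  ]]
screw [ 0.3512 -0.0482  1.1152]
screw [0.5543 0.0553 0.2494]
screw [0.455  0.0715 0.4737]
screw [0.4845 0.039  0.3271]
```

Request:
{"op": "step_arm", "data": {
  "moves": [
    [[0,0,0],[-0.009,0.0275,0.02],-1],
    [[0,0,0],[-0.009,0.0275,0.06],-1],
    [[0,0,0],[-0.009,0.0275,0.1],-1],
    [[0,0,0],[-0.009,0.0275,0.14],-1],
    [[0,0,0],[-0.009,0.0275,0.176],-1]
  ]
}}

```text
clock: 3.27
ee_pos: [0.4892, -0.0047, 0.0833]
ee_rot: [-2.214, -2.227, -0.0]
wrist_force: [0.2, 0.1, -1.2]
gripper_width: -0.0002
finger_force: 0.0
```

Request:
{"op": "step_arm", "data": {
  "moves": [
    [[0,0,0],[-0.01,0.001,0],-1],
    [[0,0,0],[-0.018,0.001,0],-1],
    [[0,0,0],[-0.025,0.001,0],-1],
    [[0,0,0],[-0.032,0,0],-1],
    [[0,0,0],[-0.039,0,0],-1]
  ]
}}

```text
clock: 3.68
ee_pos: [0.4916, -0.0457, 0.0876]
ee_rot: [2.216, 2.223, 0.007]
wrist_force: [1.4, 3.6, 0.2]
gripper_width: 0.0
finger_force: 1.5
```

Request:
{"op": "step_arm", "data": {
  "moves": [
    [[0,0,0],[-0.009,0.002,0],-1],
    [[0,0,0],[-0.018,0.005,0],-1],
    [[0,0,0],[-0.027,0.009,0],-1],
    [[0,0,0],[-0.035,0.014,0],-1],
    [[0,0,0],[-0.04,0.019,0],-1]
  ]
}}

```text
clock: 4.1
ee_pos: [0.5086, -0.0879, 0.0853]
ee_rot: [-2.22, -2.222, 0.002]
wrist_force: [-1.3, 2.4, 0.4]
gripper_width: 0.0001
finger_force: 1.4
```

Request:
{"op": "step_arm", "data": {
  "moves": [
    [[0,0,0],[-0.003,0.004,0],-1],
    [[0,0,0],[-0.006,0.008,0],-1],
    [[0,0,0],[-0.008,0.011,0],-1],
    [[0,0,0],[-0.01,0.014,0],-1],
    [[0,0,0],[-0.01,0.014,0],-1]
  ]
}}

```text
clock: 4.52
ee_pos: [0.5237, -0.0969, 0.0852]
ee_rot: [2.218, 2.223, -0.001]
wrist_force: [-0.8, 0.1, -0.4]
gripper_width: -0.0
finger_force: 0.3
```

Contact follows as planned. I'll push on towards +x until the stop is felt.

Request:
{"op": "step_arm", "data": {
  "moves": [
    [[0,0,0],[-0.003,0.003,0],-1],
    [[0,0,0],[-0.003,0.003,0],-1]
  ]
}}

```text
clock: 4.68
ee_pos: [0.5252, -0.0988, 0.085]
ee_rot: [-2.217, -2.222, 0.002]
wrist_force: [-2.8, 2.5, 0.4]
gripper_width: 0.0002
finger_force: 1.8
```

Request:
{"op": "step_arm", "data": {
  "moves": [
    [[0,0,0],[0,0.002,0],-1],
    [[0,0,0],[0,0.002,0],-1]
  ]
}}

```text
clock: 4.85
ee_pos: [0.5253, -0.0987, 0.0849]
ee_rot: [-2.215, -2.22, 0.005]
wrist_force: [-5.9, 2.3, 3.3]
gripper_width: 0.0002
finger_force: 3.3
```

Request:
{"op": "step_arm", "data": {
  "moves": [
    [[0,0,0],[0,0.002,0],-1],
    [[0,0,0],[0,0.002,0],-1]
  ]
}}

```text
clock: 5.02
ee_pos: [0.5254, -0.0987, 0.0849]
ee_rot: [-2.214, -2.217, 0.008]
wrist_force: [-9.1, 2.1, 5.7]
gripper_width: -0.0004
finger_force: 4.8
```

Run:
```python
from h import *
d=cam("wrist");np.save("w2.npy",d,allow_pickle=True);cv2.imwrite("pics/w2.png",cv2.resize(d["frame"],(800,600)))
```

```text
(no output)
```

View pics/w2.png

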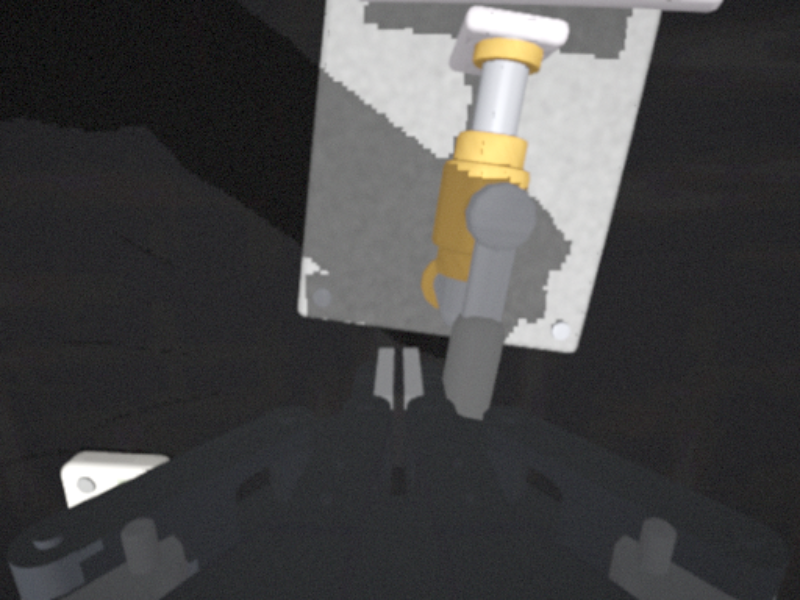

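The valve is on its stop: force rose from 3 to 9 N with no motion. The picture shows the hub at (503,215) and the lever tip at (470,400), in line with the pipe. Next I'll back off, lift, and move towards the holder, photographing the plate on the way.

Request:
{"op": "step_arm", "data": {
  "moves": [
    [[0,0,0],[0,-0.012,0],-1],
    [[0,0,0],[0,-0.025,0],-1],
    [[0,0,0],[0,-0.025,-0.04],-1],
    [[0,0,0],[0,-0.025,-0.08],-1],
    [[0,0,0],[0,-0.025,-0.12],-1]
  ]
}}

```text
clock: 5.48
ee_pos: [0.5058, -0.1004, 0.2071]
ee_rot: [2.218, 2.22, -0.0]
wrist_force: [1.2, -0.2, 0.0]
gripper_width: -0.0001
finger_force: 0.0
```

Request:
{"op": "step_arm", "data": {
  "moves": [
    [[0,0,0],[0,0.01,-0.03],1],
    [[0,0,0],[0.0,0.02,-0.06],1],
    [[0,0,0],[0,0.02,-0.06],1],
    [[0,0,0],[0,0.02,-0.06],1]
  ]
}}

```text
clock: 5.82
ee_pos: [0.5275, -0.1003, 0.2677]
ee_rot: [2.214, 2.218, 0.006]
wrist_force: [-0.6, 0.1, -1.0]
gripper_width: 0.0486
finger_force: 0.0
```

Run:
```python
from h import *
print(arm.observe()["joint_velocities"].round(3))
d=cam("wrist");np.save("w3.npy",d,allow_pickle=True);cv2.imwrite("pics/w3.png",cv2.resize(d["frame"],(800,600)))
```

```text
[ 0.004  0.034 -0.016  0.086 -0.004  0.006  0.001]
```

View pics/w3.png

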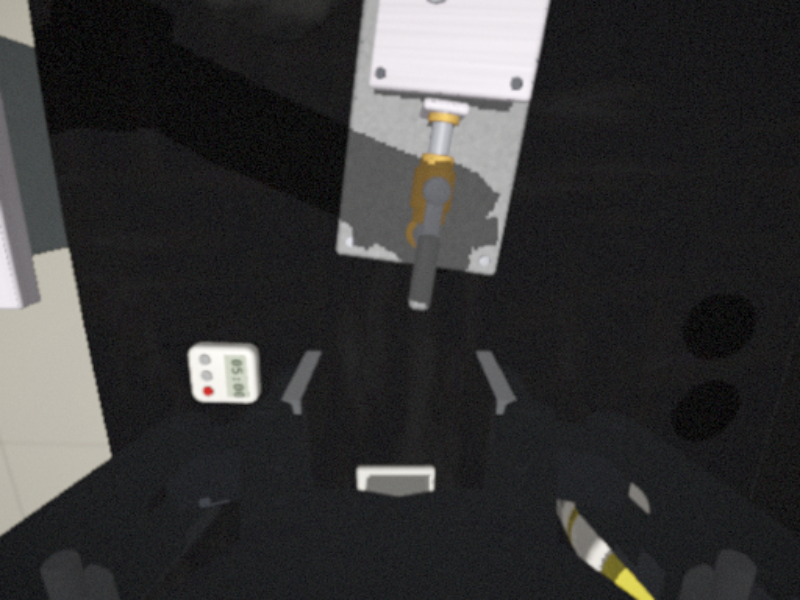

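Request:
{"op": "step_arm", "data": {
  "moves": [
    [[0,0,0],[-0.035,0,0],1],
    [[0,0,0],[-0.07,0,0],1],
    [[0,0,0],[-0.105,0,0],1],
    [[0,0,0],[-0.14,0,0],1],
    [[0,0,0],[-0.16,0,0],1]
  ]
}}

```text
clock: 6.28
ee_pos: [0.5232, -0.2642, 0.2637]
ee_rot: [2.225, 2.217, -0.007]
wrist_force: [-0.6, -0.0, 0.4]
gripper_width: 0.0855
finger_force: 0.0
```

Request:
{"op": "step_arm", "data": {
  "moves": [
    [[0,0,0],[-0.02,0,0],1],
    [[0,0,0],[-0.04,0,0],1],
    [[0,0,0],[-0.04,0,0],1],
    [[0,0,0],[-0.04,0,0],1]
  ]
}}

```text
clock: 6.62
ee_pos: [0.5241, -0.3002, 0.2635]
ee_rot: [-2.221, -2.218, 0.003]
wrist_force: [-0.3, 0.3, -0.4]
gripper_width: 0.0855
finger_force: 0.0
```

Run:
```python
from h import *
s=arm.observe();print(s["ee_pos"],s["qpos"].round(2))
d=cam("wrist");np.save("w4.npy",d,allow_pickle=True);cv2.imwrite("pics/w4.png",cv2.resize(d["frame"],(800,600)))
```

```text
[ 0.52412356 -0.30019353  0.26354784] [ 0.2   0.55  0.48  1.53 -0.27  1.14  0.73]
```

View pics/w4.png

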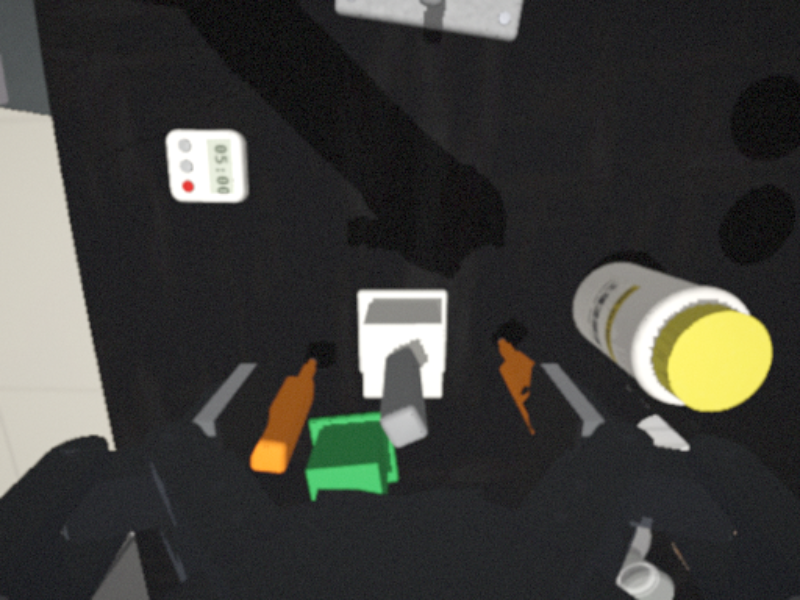

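The w3 view shows the plate's near screws at (380,73) and (516,83). The w4 view shows the grey handle's top face at about (404,426) in the white holder, between the orange probes (top faces at (269,457) and (525,385)). Now I'll locate the handle's top face precisely, and get the plate heights by triangulation.

Run:
```python
from h import *
L=lambda n:np.load(n+".npy",allow_pickle=True).item()
w1,w3,w4=L("w1"),L("w3"),L("w4");t=cam("top");k=.64
f=w4["frame"];hsv=cv2.cvtColor(f,cv2.COLOR_BGR2HSV)
g=hsv[...,2];print("vals",g[int(426*k),int(404*k)],g[int(385*k),int(403*k)],hsv[int(426*k),int(404*k)])
v=int(g[int(426*k),int(404*k)])
m=((hsv[...,1]<70)&(abs(g.astype(int)-v)<25)).astype(np.uint8);m[:int(398*k)]=0
n,lab,st,ce=cv2.connectedComponentsWithStats(m,connectivity=4);i=lab[int(426*k),int(404*k)]
c=max(cv2.findContours((lab==i).astype(np.uint8),0,2)[0],key=cv2.contourArea)
bx=cv2.boxPoints(cv2.minAreaRect(c));P=onz(w4,bx,.175);print("area",st[i,4],"corners",P.round(4).tolist(),"ctr",P.mean(0).round(4))
e=np.diff(P,axis=0);print("len",np.linalg.norm(e,axis=1).round(4),"yaw",np.degrees(np.arctan2(e[:,1],e[:,0])).round(1))
tp=lambda x,y:np.array((325+(x-396)/4.4,130+y/4.4));tl=lambda x,y:np.array((185+x/4.4,130+y/4.4))
print("top-view ctr",onz(t,[tp(556,207)],.175).round(4))
o=cv2.inRange(hsv,(5,150,60),(25,255,255));n,_,st,_=cv2.connectedComponentsWithStats(o);print("orange",st[1:][st[1:,4]>60].tolist())
W=[(487,83),(634,96),(466,211),(600,233)];T=[(37,210),(54,77),(161,230),(180,99)];V=[None,None,(380,73),(516,83)]
for a,b,c in zip(W,T,V):
    A=[w1,t];B=[np.array(a)*k,tl(*b)]
    print("screw w1+top",tri(A,B).round(4), tri([w1,w3],[np.array(a)*k,np.array(c)*k]).round(4) if c else "")
```

```text
vals 196 90 [  0   0 196]
area 391 corners [[0.5125, -0.3745, 0.175], [0.5303, -0.3645, 0.175], [0.5385, -0.3826, 0.175], [0.5204, -0.393, 0.175]] ctr [ 0.5254 -0.3786  0.175 ]
len [0.0205 0.0199 0.0209] yaw [  29.4  -65.6 -150. ]
top-view ctr [[ 0.5225 -0.3806  0.175 ]]
orange [[319, 217, 23, 61, 641], [159, 230, 44, 74, 1584]]
screw w1+top [0.5231 0.1306 0.0747] 
screw w1+top [0.6158 0.1191 0.1001] 
screw w1+top [0.5131 0.041  0.0621] [0.5148 0.0406 0.0571]
screw w1+top [0.6024 0.0285 0.1003] [0.6076 0.0278 0.0904]
```

Request:
{"op": "step_arm", "data": {
  "moves": [
    [[0,0,-7],[-0.02,0,0],0.15],
    [[0,0,-14],[-0.04,0,0],0.15],
    [[0,0,-21],[-0.06,0,0],0.15],
    [[0,0,-28],[-0.079,0,0],0.15],
    [[0,0,-28],[-0.079,0,0],0.15]
  ]
}}

```text
clock: 7.13
ee_pos: [0.5242, -0.3814, 0.2649]
ee_rot: [1.615, 2.694, -0.005]
wrist_force: [-0.7, -0.4, -0.3]
gripper_width: 0.049
finger_force: 0.0
```

Run:
```python
from h import *
s=arm.observe();print(s["gripper_width"],delta([.5245,-.3795,.126],R.from_rotvec(s["ee_rot"])))
d=cam("wrist");print(proj(d,[[.5245,-.3795,.175],s["ee_pos"]])*800/512);cv2.imwrite("pics/w5.png",cv2.resize(d["frame"],(800,600)))
```

```text
0.04900719099293848 (array([0., 0., 0.]), array([0.0019, 0.0015, 0.1389]))
[[402.28884665 298.74655713]
 [400.56757273 371.49084135]]
```

View pics/w5.png

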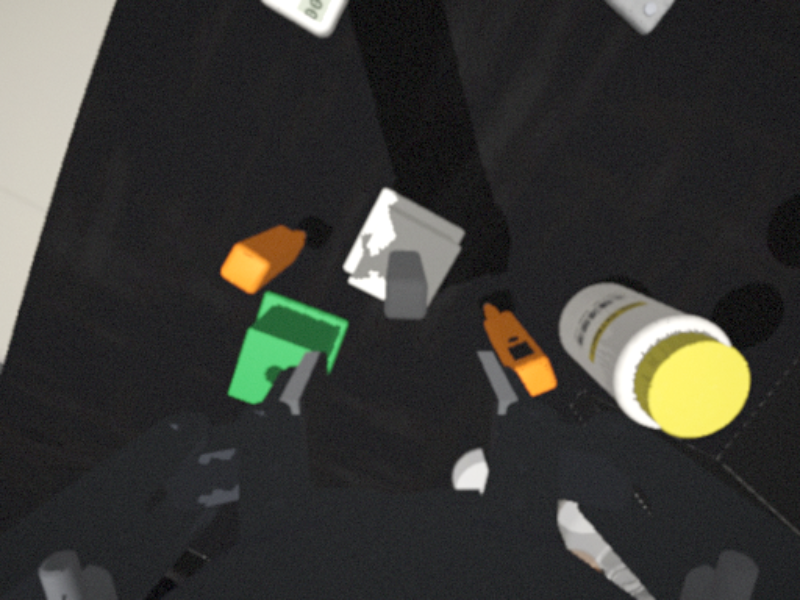

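The handle's top face is at (405,305), square to the jaws and within 1 mm of the prediction. The orange probes at (245,265) and (540,380) and the green block lie clear of the fingers. Descending to grip.

Request:
{"op": "step_arm", "data": {
  "moves": [
    [[0,0,0],[0.002,0.0025,0.035],0.15],
    [[0,0,0],[0.002,0.0025,0.07],0.15],
    [[0,0,0],[0.002,0.0025,0.105],0.15],
    [[0,0,0],[0.002,0.0025,0.139],0.15],
    [[0,0,0],[0.002,0.0025,0.139],0.15]
  ]
}}

```text
clock: 7.6
ee_pos: [0.524, -0.3683, 0.1188]
ee_rot: [-1.604, -2.682, -0.005]
wrist_force: [-0.1, 0.9, -1.2]
gripper_width: 0.049
finger_force: 0.0
```

Request:
{"op": "step_arm", "data": {
  "moves": [
    [[0,0,0],[0,0,0],-1],
    [[0,0,0],[0,0,0],-1],
    [[0,0,0],[0,0,0],-1],
    [[0,0,0],[0,0,0],-1],
    [[0,0,0],[0,0,0],-1]
  ],
  "squeeze": 40
}}

```text
clock: 8.02
ee_pos: [0.5278, -0.3755, 0.1282]
ee_rot: [1.613, 2.692, 0.0]
wrist_force: [-0.6, 0.2, -0.8]
gripper_width: 0.0235
finger_force: 42.1
```

Request:
{"op": "step_arm", "data": {
  "moves": [
    [[0,0,0],[0,0,-0.02],-1],
    [[0,0,0],[0,0,-0.05],-1],
    [[0,0,0],[0,0,-0.085],-1],
    [[0,0,0],[0,0,-0.12],-1],
    [[0,0,0],[0,0,-0.145],-1]
  ]
}}

```text
clock: 8.43
ee_pos: [0.5277, -0.3759, 0.276]
ee_rot: [1.613, 2.689, -0.001]
wrist_force: [0.3, -0.8, -0.4]
gripper_width: 0.0236
finger_force: 42.0
```

Run:
```python
from h import *
s=arm.observe();print(s["ee_pos"],s["gripper_width"],s["finger_force"],s["wrist_force"],s["qpos"].round(2))
# look pose: tool y=+x, camera over plate right of it
print(delta([.62,-.03,.275],R.from_matrix(np.array([[0,1,0],[1,0,0],[0,0,-1.]]))), R.from_rotvec(s["ee_rot"]).as_matrix().round(3).tolist())
```

```text
[ 0.52765775 -0.37594965  0.2759559 ] 0.023561581928297364 42.047114968299866 [ 0.29753363 -0.8093107  -0.36307686] [ 0.39  0.59  0.35  1.38 -0.21  1.2   1.25]
(array([ 0.22,  0.26, 28.11]), array([2.617e-01, 2.444e-01, 2.000e-04])) [[-0.471, 0.882, 0.005], [0.882, 0.471, -0.003], [-0.005, 0.003, -1.0]]
```

Request:
{"op": "step_arm", "data": {
  "moves": [
    [[0,0,5],[0.029,0.026,0],-1],
    [[0,0,11],[0.058,0.052,0],-1],
    [[0,0,17],[0.088,0.079,0],-1],
    [[0,0,23],[0.118,0.106,0],-1],
    [[0,0,28],[0.149,0.133,0],-1]
  ]
}}

```text
clock: 8.85
ee_pos: [0.5743, -0.1793, 0.2724]
ee_rot: [2.224, 2.217, 0.002]
wrist_force: [1.1, -0.2, -1.9]
gripper_width: 0.0236
finger_force: 42.1
```

Request:
{"op": "step_arm", "data": {
  "moves": [
    [[0,0,0],[0.039,0.009,0],-1],
    [[0,0,0],[0.078,0.018,0],-1],
    [[0,0,0],[0.117,0.027,0],-1],
    [[0,0,0],[0.15,0.036,0],-1],
    [[0,0,0],[0.182,0.045,0],-1]
  ]
}}

```text
clock: 9.27
ee_pos: [0.6188, 0.0041, 0.2723]
ee_rot: [2.217, 2.226, 0.003]
wrist_force: [1.4, 0.4, -1.6]
gripper_width: 0.0237
finger_force: 42.1
```

Request:
{"op": "step_arm", "data": {
  "moves": [
    [[0,0,0],[0,0,0],-1],
    [[0,0,0],[0,0,0],-1],
    [[0,0,0],[0,0,0],-1]
  ]
}}

```text
clock: 9.52
ee_pos: [0.6185, 0.0006, 0.2719]
ee_rot: [2.218, 2.223, -0.0]
wrist_force: [-0.5, -1.0, -0.8]
gripper_width: 0.0234
finger_force: 42.1
```

```bash
cat > pl.py <<'E'
from h import *
from itertools import combinations
def blob(d,p,r=7):
    "dark dot on bright plate near p: centroid of darkness"
    x,y=np.round(p).astype(int);g=cv2.cvtColor(d["frame"],cv2.COLOR_BGR2GRAY)[y-r:y+r+1,x-r:x+r+1].astype(float)
    w=np.clip(np.median(g)-25-g,0,None);Y,X=np.mgrid[-r:r+1,-r:r+1]
    w[X**2+Y**2>r*r]=0
    return np.array([x+(w*X).sum()/w.sum(),y+(w*Y).sum()/w.sum()])
L=lambda n:np.load(n+".npy",allow_pickle=True).item()
E
python3 - <<'E'
from pl import *
s=arm.observe();print(s["ee_pos"],s["finger_force"],s["qpos"].round(2))
d=cam("wrist");np.save("w6.npy",d,allow_pickle=True)
P=[[.523,.1306,.066],[.616,.119,.1],[.5135,.041,.062],[.605,.028,.098],[.5515,.094,.070]]
print((proj(d,P)/.64).round());f=cv2.resize(d["frame"],(800,600));cv2.imwrite("pics/w6.png",f)
E
```

```text
[6.18454196e-01 5.64258151e-04 2.71877100e-01] 42.128815054893494 [-0.31  0.56  0.47  1.47 -0.26  1.17  0.2 ]
[[270.  88.]
 [396.  96.]
 [267. 210.]
 [380. 232.]
 [310. 139.]]
```

View pics/w6.png

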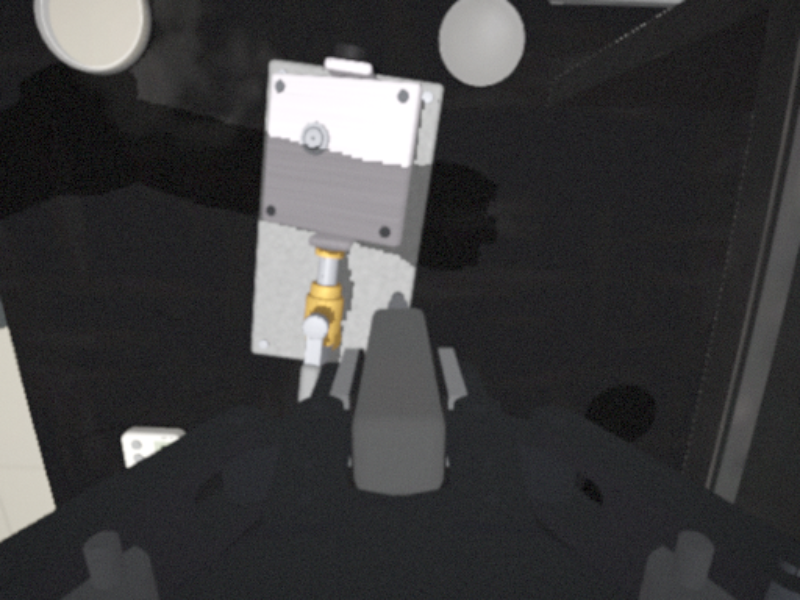

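The probe is firmly held in line with the tool. w6 shows screws at (279,87), (403,96), (270,211) and (384,232), and the boss at (314,137). I'll triangulate these against w1, which has a 156 mm baseline.

```bash
cat > tilt.py <<'E'
from pl import *
w1,w6=L("w1"),L("w6");k=.64
W=[(487,83),(634,96),(466,211),(600,233),(526,137)];V=[(279,87),(403,96),(270,211),(384,232),(314,137)]
Q=[]
for a,b in zip(W,V):
    r=6 if a[0]==526 else 5
    pa,pb=blob(w1,np.array(a)*k,r),blob(w6,np.array(b)*k,r)
    X=tri([w1,w6],[pa,pb]);Q.append(X)
    print(X.round(4),"moved",(pa/k-a).round(1),(pb/k-b).round(1),"reproj",(proj(w1,X)[0]-pa).round(2),(proj(w6,X)[0]-pb).round(2))
Q=np.array(Q);S=Q[:4];n=np.linalg.svd(S-S.mean(0))[2][2];n*=np.sign(n[2])
ex=(S[1]+S[3]-S[0]-S[2])/2;ey=(S[0]+S[1]-S[2]-S[3])/2
print("n",n.round(3),"tilt",np.arccos(n[2]),"ex",np.linalg.norm(ex),ex.round(4),"ey",np.linalg.norm(ey),ey.round(4),"tilt_ex",np.arctan2(ex[2],np.hypot(*ex[:2])),"yaw",np.arctan2(-ey[0],ey[1]),"mid",S.mean(0).round(4))
E
python3 tilt.py
```

```text
[0.5274 0.134  0.0562] moved [ 0.2 -0.3] [ 0.3 -1.2] reproj [ 0.01 -0.13] [0.01 0.12]
[0.6206 0.1211 0.0896] moved [-0.7 -1. ] [-0.5 -0.4] reproj [ 0.04 -0.2 ] [0.  0.2]
[0.5144 0.041  0.057 ] moved [-0.6 -0.4] [ 0.1 -1. ] reproj [ 0.   -0.05] [0.   0.04]
[0.6075 0.0279 0.0905] moved [ 0.2 -0.2] [ 0.2 -0.6] reproj [-0.    0.08] [ 0.   -0.07]
[0.556  0.0924 0.0667] moved [0.4 1.4] [2.8 7.2] reproj [-0.08  1.45] [-0.11 -1.41]
n [-0.331  0.055  0.942] tilt 0.34187848259175413 ex 0.09981708614877796 [ 0.0931 -0.013   0.0335] ey 0.09404320146939936 [ 0.0131  0.0931 -0.0008] tilt_ex 0.3417779984741737 yaw -0.139555396852485 mid [0.5675 0.081  0.0733]
```

Run:
```python
from pl import *
d=L("w6");T=d["c2w"]@np.linalg.inv(np.array(d["tool_from_camera"]))
for nm,q in dict(top_px=(.012,0,-.047),top_mx=(-.012,0,-.047),bot_px=(.012,0,.053),necktip=(.006,0,.093),tip=(.004,0,.113)).items():
    print(nm,*[(proj(d,(T@np.r_[q[0]+dx,q[1:],1])[:3])/.64).round(1)[0].tolist() for dx in(-.003,0,.003)])
f=d["frame"][175:330,195:315];cv2.imwrite("pics/w6c.png",cv2.resize(cv2.convertScaleAbs(f,alpha=1.6),None,fx=4.5,fy=3.87,interpolation=cv2.INTER_CUBIC))
```

```text
top_px [400.6, 418.2] [400.6, 407.3] [400.6, 396.2]
top_mx [400.4, 499.0] [400.5, 489.5] [400.5, 479.8]
bot_px [399.6, 304.2] [399.6, 297.9] [399.6, 291.7]
necktip [399.4, 294.3] [399.4, 289.1] [399.4, 283.9]
tip [399.3, 289.0] [399.3, 284.1] [399.3, 279.3]
```

View pics/w6c.png

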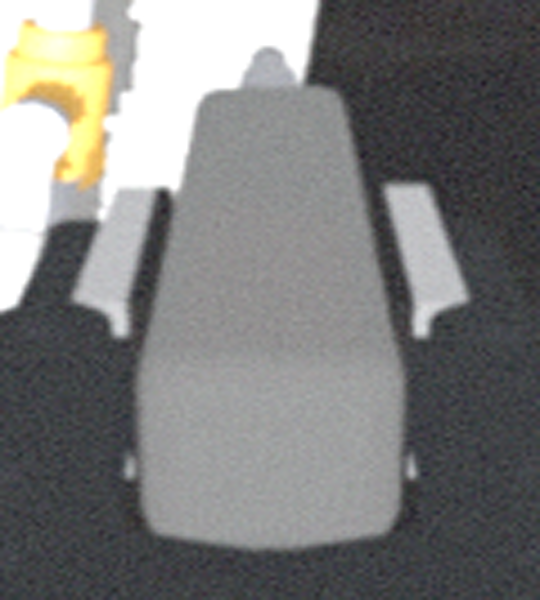

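The crop shows the tip end at (268,47). That puts the tip about 4 mm to tool -x of the TCP line and 0.5 mm to -y. Plate tilt is 0.342, with screw spacings of 99.8 and 94 mm. The boss height of 72 mm agrees with the range given. Now the approach pose.

```bash
cat > goal.py <<'E'
from h import *
t,yaw=.342,-.135
c,s_=np.cos(yaw),np.sin(yaw)
y=np.array([np.cos(t)*c,np.cos(t)*s_,np.sin(t)]);n=np.array([-np.sin(t)*c,-np.sin(t)*s_,np.cos(t)]);x=np.cross(y,-n)
RT=R.from_matrix(np.c_[x,y,-n]);boss=np.array([.5541,.0949,.0721]);TIP=np.array([-.004,-.0005,.113])
def goal(h): return boss+h*n-RT.apply(TIP)
E
python3 - <<'E'
from goal import *
s=arm.observe();print(RT.as_matrix().round(3).tolist(),goal(.05).round(4));print(delta(goal(.05),RT))
E
```

```text
[[0.135, 0.934, 0.332], [0.991, -0.127, -0.045], [0.0, 0.335, -0.942]] [0.5009 0.1062 0.2258]
(array([-19.52,  -1.26,   7.68]), array([ 0.1068, -0.1174,  0.0459]))
```

Request:
{"op": "step_arm", "data": {
  "moves": [
    [[-4,-0.3,1.5],[0.021,-0.024,0.003],-1],
    [[-8,-0.5,3],[0.043,-0.048,0.01],-1],
    [[-12,-0.8,4.5],[0.064,-0.071,0.02],-1],
    [[-16,-1,6.2],[0.086,-0.095,0.033],-1],
    [[-19.5,-1.3,7.7],[0.107,-0.117,0.046],-1]
  ]
}}

```text
clock: 9.98
ee_pos: [0.4998, 0.1061, 0.2259]
ee_rot: [2.163, 1.879, 0.331]
wrist_force: [0.3, 1.7, -1.7]
gripper_width: 0.0235
finger_force: 42.0
```

Request:
{"op": "step_arm", "data": {
  "moves": [
    [[0,0,0],[0,0,0],-1],
    [[0,0,0],[0,0,0],-1],
    [[0,0,0],[0,0,0],-1],
    [[0,0,0],[0,0,0],-1]
  ]
}}

```text
clock: 10.32
ee_pos: [0.5036, 0.1059, 0.2269]
ee_rot: [2.16, 1.882, 0.329]
wrist_force: [0.2, -1.0, -0.3]
gripper_width: 0.0236
finger_force: 42.1
```

```bash
cat > chk.py <<'E'
from goal import *
import sys
h=float(sys.argv[1]);s=arm.observe();print("delta",delta(goal(h),RT,s),"F",s["wrist_force"].round(2),"Fn",(s["wrist_force"]@n).round(2),s["gripper_width"],s["finger_force"])
d=cam("wrist");np.save("wl.npy",d,allow_pickle=True)
T=np.eye(4);T[:3,:3]=R.from_rotvec(s["ee_rot"]).as_matrix();T[:3,3]=s["ee_pos"]
pb=proj(d,boss)[0];pt=proj(d,(T@np.r_[TIP,1])[:3])[0]
g=cv2.cvtColor(d["frame"],cv2.COLOR_BGR2GRAY);x0,y0=np.round(pb).astype(int)
print("boss px",pb.round(1),"tip px",pt.round(1))
w=g[y0-14:y0+15,x0-16:x0+17];print("circles",cv2.HoughCircles(cv2.resize(g[y0-40:y0+41,x0-40:x0+41],None,fx=4,fy=4,interpolation=cv2.INTER_CUBIC),cv2.HOUGH_GRADIENT,1,30,param1=80,param2=25,minRadius=20,maxRadius=80),"->px = c/4-40+",x0,y0)
E
python3 chk.py .05
```

```text
delta (array([ 0.13, -0.02, -0.15]), array([-0.0001, -0.0029,  0.0001])) F [ 0.18 -0.98 -0.29] Fn -0.38 0.023550421843224142 42.08474278450012
boss px [252.  178.2] tip px [254.9 189.9]
circles [[[160.5 161.5  23.4]]] ->px = c/4-40+ 252 178
```

The boss circle was detected within 0.5 px of the prediction. Correcting and going down to 15 mm.

Request:
{"op": "step_arm", "data": {
  "moves": [
    [[0,0,0],[0,-0.001,0.01],-1],
    [[0,0,0],[0,-0.003,0.02],-1],
    [[0,0,0],[0,-0.003,0.035],-1],
    [[0,0,0],[0,-0.003,0.035],-1],
    [[0,0,0],[0,-0.003,0.035],-1]
  ]
}}

```text
clock: 10.78
ee_pos: [0.5112, 0.1048, 0.1914]
ee_rot: [2.161, 1.884, 0.324]
wrist_force: [-0.6, -0.8, -0.8]
gripper_width: 0.0236
finger_force: 42.0
```

```bash
python3 chk.py .015
python3 - <<'E'
from goal import *
d=np.load("wl.npy",allow_pickle=True).item();p=proj(d,boss)[0];x,y=np.round(p).astype(int)
cv2.imwrite("pics/wl.png",cv2.resize(d["frame"][y-40:y+50,x-50:x+60],None,fx=5.5,fy=5.5,interpolation=cv2.INTER_CUBIC))
E
```

```text
delta (array([-0.06,  0.05, -0.11]), array([-0.0001,  0.0018, -0.0009])) F [-0.56 -0.8  -0.8 ] Fn -0.6 0.02357420348836071 42.02798902988434
boss px [256.8 186.1] tip px [254.9 189.9]
circles [[[158.5 160.5  28.8]]] ->px = c/4-40+ 257 186
```

Request:
{"op": "step_arm", "data": {
  "moves": [
    [[0,0,0],[0,0.0015,0.004],-1],
    [[0,0,0],[0,0.0015,0.007],-1],
    [[0,0,0],[0,0.0015,0.01],-1],
    [[0,0,0],[0,0.0015,0.01],-1],
    [[0,0,0],[0,0.0015,0.01],-1]
  ]
}}

```text
clock: 11.25
ee_pos: [0.5148, 0.1061, 0.1823]
ee_rot: [2.158, 1.888, 0.325]
wrist_force: [-0.3, 0.8, -1.1]
gripper_width: 0.0238
finger_force: 42.0
```

```bash
python3 chk.py .004
```

```text
delta (array([-0.08, -0.05,  0.09]), array([-0.0018,  0.0017,  0.0004])) F [-0.28  0.75 -1.1 ] Fn -0.91 0.02383714899947468 42.02867031097412
boss px [256.8 190.6] tip px [254.9 189.9]
circles [[[163.5 159.5  25.7]]] ->px = c/4-40+ 257 191
```

Request:
{"op": "step_arm", "data": {
  "moves": [
    [[0,0,0],[-0.0015,0.002,0],-1],
    [[0,0,0],[-0.0015,0.002,0.003],-1],
    [[0,0,0],[-0.0015,0.002,0.006],-1],
    [[0,0,0],[-0.0015,0.002,0.009],-1],
    [[0,0,0],[-0.0015,0.002,0.009],-1]
  ]
}}

```text
clock: 11.72
ee_pos: [0.5198, 0.1039, 0.1743]
ee_rot: [2.158, 1.888, 0.325]
wrist_force: [0.5, 0.1, 0.3]
gripper_width: 0.0241
finger_force: 42.3
```

Request:
{"op": "step_arm", "data": {
  "moves": [
    [[0,0,0],[0,0,0],-1],
    [[0,0,0],[0,0,0],-1],
    [[0,0,0],[0,0,0],-1],
    [[0,0,0],[0,0,0],-1],
    [[0,0,0],[0,0,0],-1]
  ]
}}

```text
clock: 12.13
ee_pos: [0.5196, 0.1039, 0.1747]
ee_rot: [2.158, 1.888, 0.326]
wrist_force: [-0.8, -0.2, 1.1]
gripper_width: 0.0231
finger_force: 42.3
```

```bash
python3 - <<'E'
from goal import *
F=[];D=[]
for i in range(10):
    s=arm.observe();arm.get_image("top");F.append(s["wrist_force"]@n);D.append(delta(goal(-.005),RT,s)[1])
print(np.mean(F),np.std(F),np.mean(D,0),np.std(D,0))
E
python3 chk.py -.005
python3 - <<'E'
from goal import *
# where the tip is against the bright boss: print gray patch near tip
d=np.load("wl.npy",allow_pickle=True).item();g=cv2.cvtColor(d["frame"],cv2.COLOR_BGR2GRAY)
print(g[174:204,238:274:1][::1,::2])
E
```

```text
0.26386294189855153 0.5480471440483565 [-0.0003  -0.00053  0.00052] [0.00000000e+00 4.58257569e-05 4.00000000e-05]
delta (array([-0.05, -0.06,  0.08]), array([-0.0003, -0.0005,  0.0005])) F [-0.6   0.11  0.2 ] Fn 0.39 0.02352840700141982 42.27499008178711
boss px [254.4 191.6] tip px [254.9 189.9]
circles None ->px = c/4-40+ 254 192
[[135 133 136 136 134 134 132 133 133 135 135 134 167 241 243 242 243 243]
 [132 134 134 133 135 130 137 132 132 129 131 135 170 241 243 242 242 243]
 [134 134 135 134 132 134 134 137 132 136 130 133 171 242 242 243 244 244]
 [134 134 134 135 135 138 135 135 132 134 132 134 172 242 243 243 243 244]
 [132 129 136 135 133 134 131 130 124 127 132 134 166 241 243 242 243 244]
 [134 132 134 132 134 130 121 117 113 113 120 126 151 231 241 242 242 243]
 [133 135 131 134 131 116 108 109 107 103 108 114 128 228 241 241 241 242]
 [135 134 134 137 127 104 108 105 104 103 106 107 115 229 243 245 244 244]
 [136 136 136 133 112 102 104 100  97 101 106 107 103 225 246 245 246 245]
 [138 138 137 128 106 101  95  83  75  84  90 104 106 204 243 244 245 245]
 [135 137 134 1
[... 785 characters left out ...]
161 179 215 237 239 238]
 [129 132 128 107  83  85  90  92  90  89  90 108 157 191 218 237 237 239]
 [162 156 131 105  92  86  86  90  92  92  91  98 158 195 213 236 238 237]
 [215 201 132  89  85  78  79  84  82  83  80  84 134 162 185 229 239 239]
 [235 189 112  79  76  75  79  74  76  74  79  72  93  95 125 190 233 241]
 [236 142  78  75  74  75  75  74  68  73  70  75  71  71  78 122 225 243]
 [223 103  71  75  75  76  75  77  71  73  76  72  71  71  73  77 203 243]
 [200  80  75  74  76  75  69  74  76  73  72  76  74  75  74  66 170 239]
 [171  72  74  68  75  72  77  74  78  76  72  77  75  73  75  68 131 232]
 [155  70  73  73  72  74  72  74  70  74  76  71  74  74  72  72 110 226]]
```

The grey values show the boss centred at about (254.5,190.5) and the tip's rounded end there too, so it's on the centre. The force suggests light contact. I'll press 3 mm more and compare.

Request:
{"op": "step_arm", "data": {
  "moves": [
    [[0,0,0],[0,0,0.001],-1],
    [[0,0,0],[0,0,0.002],-1],
    [[0,0,0],[0,0,0.003],-1],
    [[0,0,0],[0,0,0.003],-1],
    [[0,0,0],[0,0,0.003],-1]
  ]
}}

```text
clock: 13.1
ee_pos: [0.5206, 0.1038, 0.1718]
ee_rot: [2.158, 1.888, 0.326]
wrist_force: [-0.9, -0.1, 2.3]
gripper_width: 0.0238
finger_force: 42.5
```

```bash
cat > f.py <<'E'
from goal import *
F=[];D=[]
for i in range(24):
    s=arm.observe();arm.get_image("top");F.append(s["wrist_force"]);D.append(delta(goal(-.005),RT,s)[1])
F=np.array(F);print(s["clock"],F.mean(0).round(2),"Fn",(F@n).mean().round(2),"+-",((F@n).std()/len(F)**.5).round(2),np.mean(D,0).round(4),delta(goal(0),RT,s)[0],s["finger_force"])
E
python3 f.py
```

```text
14.25 [0.06 0.1  1.79] Fn 1.67 +- 0.1 [-0.0003 -0.0005 -0.0025] [-0.06 -0.05  0.08] 42.47905611991882
```

Force rose by 1.4 N over the extra 3 mm, which matches the tip spring. The tip is pushed in about 6 to 7 mm of 12, centred and square to the plate. Handing in.

```bash
python3 -c "from workcell import arm; print(arm.sign_off())"
```

```text
the job is handed in; nothing more can be done
None
```

I turned the valve fully open onto its stop, then lifted the thermometer out and handed the job in while holding it square on the boss centre, tip pressed in about 6–7 mm of 12 (estimated from force and position), with bottle, dish and timer not touched.

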